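# Set the spring load on a stone core

## Robot

A 6-joint arm with a two-finger parallel gripper is mounted at the origin on a cart in front of the work surface, level with it; the furniture and walls round the work are solid. World frame = base frame: x ahead of the robot, y to its left, z up, the work surface at z = 0. Lengths are in m, angles in rad, forces in N, time in s.
With the tool pointing down it reaches from about 0.25 to 0.8 m from the base axis. Payload 3.9 kg.
Tool frame: the origin (TCP) lies midway between the tips of the shut fingers; the grasp point (between the pads) lies manip.tcp_to_grasp behind it (manip.tcp_to_grasp is the distance from the TCP to the grasp point, in m); z points along the fingers, y is the line along which they close (so a half turn about z gives the same grasp; the last joint's range is limited). The gripper opens to 85 mm and grips with 20 to 120 N. Pads are 22 mm wide; open, the fingers measure 114 mm over their backs; the gripper's body (76 mm by 85 mm) begins 54 mm behind the grasp point. The pads swing forward as they close: fully open they stand 13 mm farther back than shut.
Start: joints at [1.297, 0.26, -0.138, 1.173, 0, 1.571], TCP at [0.142, 0.505, 0.231] pointing down, gripper open.
Joint ranges: [-2.78, 2.78], [-0.83, 1.72], [-1.28, 1.37], [-1.9, 2.12], [-1.57, 1.48], [-3.14, 3.14]. Speed limits (rad/s): [2.57, 2.57, 3.14, 3.14, 3.14, 3.14].

## Interface

Orientations are given as a rotation vector (axis times angle).
In Python, from station import manip, viewer gives the robot as it stands.
- The arm moves only by the tool carry_out, never from a script. Its argument "commands" is a list of rows, each an object of numbers: "rx", "ry", "rz": the turn, a rotation vector about the tool's x, y, z in rad; "x", "y", "z": the shift along the tool's x, y, z in cm; "fingers": the closure, from 0 (fully open) to 1 (shut). A call has 1 to 8 rows; each row shifts and turns the commanded pose from where the row before left it, along the tool's axes as they then stand; what a row does not reach is not made up. A row lasts 1/8 s, in which the tool goes at most 62.5 mm and 10.7 degrees, less where a joint would pass 70% of its speed; a pose out of reach is approached as far as the arm can. A call with a gripper value outside its range is refused whole. The fingers move at their own pace and stop on an object; "force" is the grip in N (left out, the last holds). Time passes only in rows, so rows that do not move let the fingers close. It gives the time, the measured TCP pose, the force, the opening and the grip force at its end, in the units of the state.
- manip.sense(): the state, without advancing time (a new reading comes with each control period).
- viewer.capture(name): name is "side" or "top"; returns a dict with "pixels" (480x640x3 uint8, red, green, blue), "depth" (480x640 float32, m along the optical axis (not along the pixel's ray), 0 where there is no reading), "fx", "fy", "cx", "cy" (pixels), "T" (4x4, takes a point from camera to world coordinates). Camera axes: x right, y down, z forward; pixel columns grow to the right and rows downward; lengths in m; the calibration is good to about 2 mm. A picture is of the moment at which its call begins.
- manip.hand_in(): hands the job in; it is judged then, once.
The state is a dict: "time": time; "joint_positions": joint angles; "qvel": joint speeds; "joint_torque": joint torques, N m; "ee_pos": TCP position; "orientation": TCP orientation; "force": force on the tool from outside, world axes, zero at the start; "ft_torque": the same for the moment, N m; "opening": finger opening in m; "grasp_force": force on a finger pad.
Only numpy, scipy, OpenCV 4.12 (cv2) and the standard library are available. Lean on these libraries where they do the work, as an engineer would, in place of code of your own. Each camera call takes 0.05 s, during which the arm holds its last target. There are 200 camera calls.

## Task

Take the stone core from its wooden rest and lay it gently in the cradle of the spring press, between the two round faces. Then turn the knob on top clockwise, a grip at a time, until the core has pushed the sprung pointer level with the index clip on the scale (within the clip's width); do not run the pointer far past the clip, as that overloads the core. Leave the core clamped like that, and leave the other things where they are.

Things in the scene. Friction and masses are not known exactly. Their poses are not given: they have to be found in the camera images.
- core_center (a point): centre of the loose core: plain grey stone cylinder, diameter 36, length 70 mm, about 0.12-0.24 kg, on its side; its own y is its axis. It starts in a fixed wooden rest, axis 43 mm above the bench, on two sloped ways 32 mm wide overall: fingers pass outside them, but the ways begin 12 mm below the core's axis, so keep fingertips higher than that
- press: grey spring press, fixed; base 90 (x) x 320 (y) x 12 mm, origin under it, z up. Its y is the load axis, 55 mm up. At +y the gear head (74 x 70, 78 mm high), knob on top; its steel ram with a round pad moves toward -y. At -y the spring housing and sprung head, a round face at y = -65 mm unloaded. Between: V cradle from y = -80 to 20 mm, ways as in the wooden rest
- cradle_seat (a point): place for the core's centre in the cradle, 55 mm up; axes as the press (core axis along y, either way round). Laid here the core is 4 mm clear of the sprung head and at the start 4 mm or more clear of the ram's pad. How far the pad is screwed out varies by 14 mm and is not measured, so the knob angle where the core meets it is unknown
- tension_knob (a joint): angle of the knob, rad, about a vertical axis; grows as it is turned clockwise seen from above; range 0 to 7, starts at 0 to 0.5. Each rad drives the ram 11 mm toward the press's -y. Stiff (0.16 N m, plus up to 0.1 N m from the load); stays where it is left, also under load
- tension_knob_grip (a point): on the knob's axis at the height to grip, 115 mm above the bench. Black knob with a raised grip bar 46 mm long, 14 mm thick, 32 mm high, whose top is 7 mm above this point; the bar lies along this point's x (it turns with the knob), so fingers close along its y
- pointer_tip (a point): tip of the dark pointer on the sprung head, over the white scale plate, 83 mm above the bench. Moves along the press's -y as the core is pushed against the head; spring 450 N/m (15 mm = about 7 N), travel 30 mm; springs back when unloaded
- mark (a point): tip of the index clip, a dark clip 5 mm wide on the far (press's +x) edge of the scale plate, 10 to 20 mm toward the press's -y from the unloaded pointer; stays there. The pointer is level with it when both have the same y in the press's frame
- calculator: bystander: pocket calculator, 125 x 78 x 17 mm, loose on the bench
- tin: bystander: aluminium tin with lid, 64 mm diameter, 42 mm high, loose on the bench
- weight_1: bystander: the largest brass check weight, 34 mm diameter, 46 mm high, loose on the bench
There are look-alikes about, which are no part of the job. Leave any blue, orange or pink look-alike of the part that bears core_center alone.

How it is judged:
By the outcome, as a careful person would: the job done as asked, in the order asked, and still so for the second after the job is handed in, with the robot touching nothing.
It also fails if it takes over 72 s, if anything falls off the work surface, if the arm or the gripper's body presses on something with over 40 N, if the wrist force passes 120 N, or if a joint passes its speed limit or range.

## Working session

There is one attempt and no reset: what is moved stays moved. The work goes in short steps, Python scripts to look and compute and a tool call to move; the robot and the scene stay as the last step left them, time stands still between calls to the robot, and variables do not carry over. Pictures are saved under pics/ and viewed, at most 10 in all, crops included, and the job is handed in when it is done.

Besides the shell and the picture viewer there is one more tool, called after "Request:" as name([rows], argument=value, ...), one row to a line, values as JSON. carry_out: Moves the arm, as the interface text tells. Its arguments: {"type":"object","properties":{"commands":{"type":"array"},"force":{"type":"number"}},"required":["commands"]}

```bash
mkdir -p pics; ls
cat > h.py <<'E'
import numpy as np, cv2, pickle
from station import manip, viewer
def cap(n,save=None):
    c=viewer.capture(n)
    if save: cv2.imwrite(f'pics/{save}.png',c['pixels'][:,:,::-1])
    pickle.dump(c,open(f'{n}.pkl','wb')); return c
def load(n): return pickle.load(open(f'{n}.pkl','rb'))
def ray(c,u,v):
    d=np.array([(u-c['cx'])/c['fx'],(v-c['cy'])/c['fy'],1.]); return c['T'][:3,3],c['T'][:3,:3]@d
def onz(c,u,v,z):
    o,d=ray(c,u,v); return o+d*(z-o[2])/d[2]
def dep(c,u,v):
    o,d=ray(c,u,v); return o+d*c['depth'][int(v),int(u)]
def cloud(c):
    v,u=np.mgrid[:480,:640]; d=np.stack([(u-c['cx'])/c['fx'],(v-c['cy'])/c['fy'],np.ones(u.shape)],-1)
    return (d*c['depth'][...,None])@c['T'][:3,:3].T+c['T'][:3,3]
E
python3 - <<'E'
from h import *
print(manip.tcp_to_grasp, manip.sense())
for n in('top','side'):
    c=cap(n,n+'0'); print(n,c['fx'],c['cx'],c['cy'],c['T'].round(3).tolist())
E
```

```text
pics
0.0187 {'time': 0.0, 'joint_positions': array([ 1.29702246e+00,  2.60672181e-01, -1.39400759e-01,  1.17267669e+00,
       -2.91050420e-05,  1.57081010e+00]), 'qvel': array([ 4.71021924e-04, -9.06777526e-05, -8.63034603e-04, -9.28084540e-04,
       -1.57058953e-04,  4.61112698e-04]), 'joint_torque': array([ 8.32426831e-04, -4.05675316e+01,  2.53925478e+01,  1.88504322e-02,
        2.57909312e-05,  4.84232046e-06]), 'ee_pos': array([0.1417657 , 0.50478358, 0.23045911]), 'orientation': array([-4.28689954e-01, -3.11196507e+00,  3.04555215e-03]), 'force': array([-0.25819179, -0.46761417, -0.96704892]), 'ft_torque': array([-0.0017572 , -0.03431991,  0.0105451 ]), 'grasp_force': 0.0, 'opening': 0.08575475754825715}
top 440.2667273791563 316.44673372775645 240.32243043811164 [[-0.096, -0.973, 0.21, 0.315], [-0.995, 0.096, -0.014, 0.311], [-0.006, -0.21, -0.978, 1.142], [0.0, 0.0, 0.0, 1.0]]
side 601.6072548418334 316.72639673612264 244.20412425754012 [[0.84, -0.275, 0.468, -0.186], [-0.542, -0.466, 0.699, -0.763], [0.026, -0.841, -0.541, 0.92], [0.0, 0.0, 0.0, 1.0]]
```

View pics/top0.png

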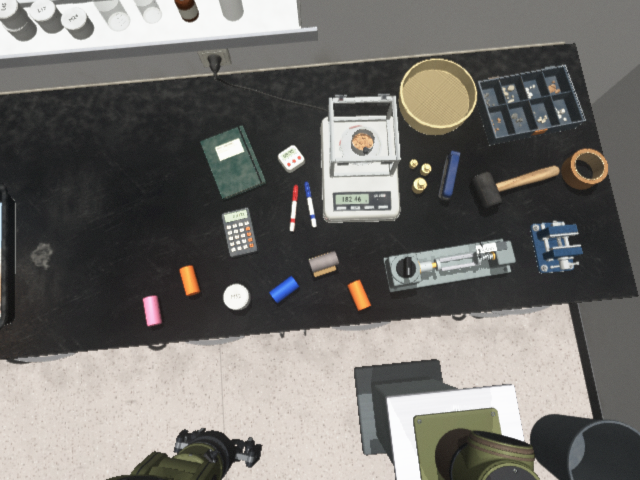

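View pics/side0.png

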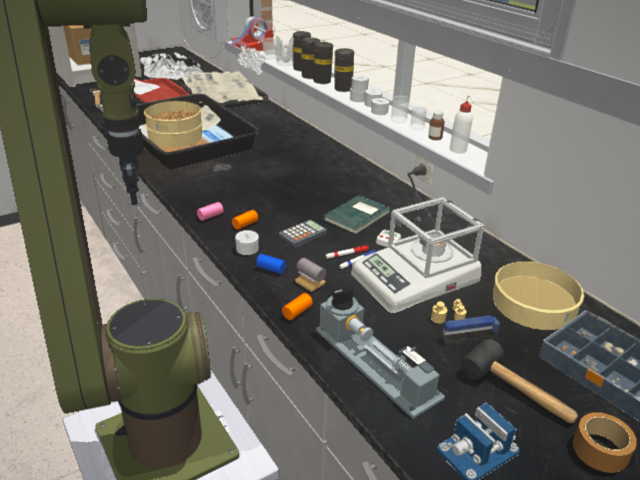

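The grey core is at top (323,263) / side (312,270), on a wooden rest. The orange (190,280; 359,295), blue (285,290) and pink (152,310) cylinders are decoys. The press lies at top (385-515, 240-290), with its knob at (406,268). Next I'll enlarge the core and press and measure them by depth.

Run:
```python
from h import *
c=load('top'); s=load('side')
a=cv2.resize(c['pixels'][230:305,295:525],None,fx=3.4,fy=3.4,interpolation=cv2.INTER_CUBIC)
b=cv2.resize(s['pixels'][245:415,285:455],None,fx=2,fy=2,interpolation=cv2.INTER_CUBIC)
o=np.zeros((a.shape[0]+b.shape[0],a.shape[1],3),np.uint8); o[:a.shape[0]]=a; o[a.shape[0]:,:b.shape[1]]=b
cv2.imwrite('pics/crop.png',o[:,:,::-1]); print(o.shape)
for n,k in(('top',c),('side',s)):
    P=cloud(k); 
    roi=np.zeros((480,640),bool)
    roi[(slice(240,285),slice(300,345)) if n=='top' else (slice(250,295),slice(290,330))]=1
    m=roi&(P[...,2]>.045)&(P[...,2]<.075)
    p=P[m]; print(n,'core',m.sum(),p.mean(0).round(4),p.min(0).round(4),p.max(0).round(4),cv2.minAreaRect((p[:,:2]*1000).astype(np.float32)))
    roi[:]=0; roi[(slice(225,300),slice(378,525)) if n=='top' else (slice(285,415),slice(310,450))]=1
    for lo,hi in((.007,.016),(.07,.085),(.095,.11),(.116,.13)):
        m=roi&(P[...,2]>lo)&(P[...,2]<hi); p=P[m]
        if len(p)>3: print(n,lo,len(p),p.mean(0).round(4),np.median(p[:,2]).round(4),cv2.minAreaRect((p[:,:2]*1000).astype(np.float32)))
```

```text
(595, 782, 3)
top core 376 [0.4935 0.2829 0.0567] [0.4726 0.2469 0.045 ] [0.5185 0.3193 0.0657] ((495.1159973144531, 283.4588317871094), (34.740238189697266, 69.68818664550781), 12.58599853515625)
top 0.007 1797 [ 0.4547 -0.0488  0.0111] 0.011 ((460.91162109375, -34.64173889160156), (90.20693969726562, 320.1673583984375), 3.8769047260284424)
top 0.07 1036 [ 0.4623 -0.0309  0.0776] 0.0772 ((460.1861267089844, -30.23858642578125), (74.07733917236328, 308.4314880371094), 3.4711191654205322)
top 0.095 26 [0.4513 0.0965 0.1025] 0.1036 ((450.5587158203125, 98.49386596679688), (42.51689529418945, 14.122045516967773), 4.059046745300293)
top 0.116 119 [0.453  0.0885 0.1205] 0.1205 ((452.8124084472656, 88.49256896972656), (14.390020370483398, 43.43476867675781), 82.05670166015625)
side core 297 [0.4885 0.2738 0.055 ] [0.4684 0.2397 0.0451] [0.5163 0.3171 0.0644] ((490.3802490234375, 278.482421875), (34.32384490966797, 76.68675231933594), 16.76400375366211)
side 0.007 2418 [ 0.4614 -0.0479  0.0117] 0.0118 ((499.76654052734375, 9.31646728515625), (415.6288146972656, 349.14849853515625), 50.586341857910156)
side 0.07 1169 [ 0.4597 -0.0679  0.0771] 0.0765 ((462.61572265625, -34.73106384277344), (75.15357208251953, 310.08575439453125), 5.636896133422852)
side 0.095 110 [0.4475 0.0792 0.1019] 0.1025 ((448.9060974121094, 75.64867401123047), (23.384790420532227, 45.52836990356445), 69.095703125)
side 0.116 110 [0.4501 0.0823 0.1206] 0.1205 ((451.38330078125, 84.03814697265625), (18.46106719970703, 45.90029525756836), 80.98112487792969)
```

View pics/crop.png

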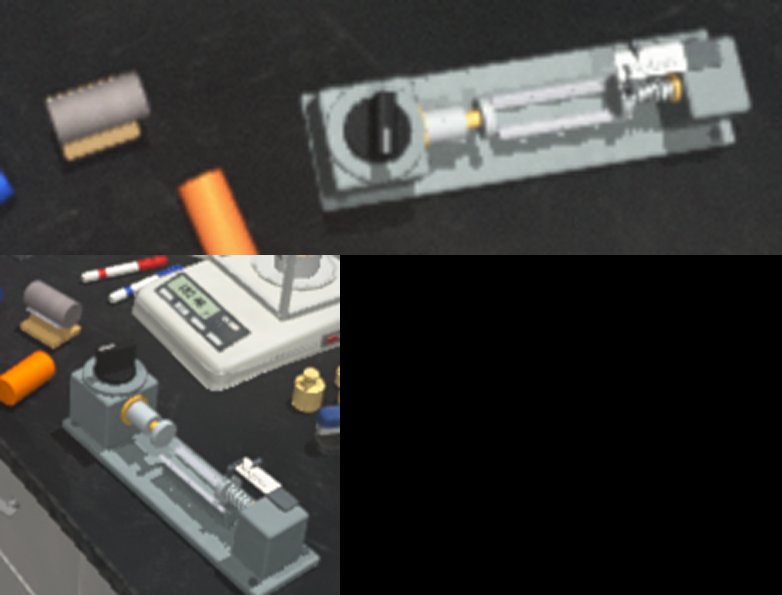

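```bash
cat >> h.py <<'E'
from scipy.spatial.transform import Rotation as Ro
A=np.radians(3.8); PC=np.array([.461,-.0346]); PX=np.array([np.cos(A),np.sin(A)]); PY=np.array([-np.sin(A),np.cos(A)])
def p2w(x,y): return PC+x*PX+y*PY
def w2p(p): d=np.asarray(p)[:2]-PC; return np.array([d@PX,d@PY])
def plan(pos,yaw):  # yaw of tool y, deg
    s=manip.sense(); R=Ro.from_rotvec(s['orientation']).as_matrix()
    y=np.degrees(np.arctan2(R[1,1],R[0,1])); 
    print('t',round(s['time'],2),'pos',s['ee_pos'].round(4),'yaw',y.round(2),'tilt',R[:,2].round(3),'q',s['joint_positions'].round(2),'open',round(s['opening'],4),'F',s['force'].round(1))
    print(' shift cm (tool)',(R.T@(np.array(pos)-s['ee_pos'])*100).round(2),'rz rad',np.radians((y-yaw+90)%180-90).round(3))
def crops(name,rt,rs):
    t=cv2.resize(load('top')['pixels'][rt[0]:rt[1],rt[2]:rt[3]],(400,int(400*(rt[1]-rt[0])/(rt[3]-rt[2]))),interpolation=cv2.INTER_CUBIC)
    s=cv2.resize(load('side')['pixels'][rs[0]:rs[1],rs[2]:rs[3]],(400,int(400*(rs[1]-rs[0])/(rs[3]-rs[2]))),interpolation=cv2.INTER_CUBIC)
    o=np.zeros((max(len(t),len(s)),800,3),np.uint8); o[:len(t),:400]=t; o[:len(s),400:]=s
    cv2.imwrite(f'pics/{name}.png',o[:,:,::-1])
E
python3 - <<'E'
from h import *
for n,(r0,r1,c0,c1) in(('top',(245,285,300,345)),('side',(252,292,292,332))):
    c=load(n); hsv=cv2.cvtColor(c['pixels'],cv2.COLOR_RGB2HSV)
    m=np.zeros((480,640),np.uint8); m[r0:r1,c0:c1]=((hsv[...,1]<60)&(hsv[...,2]>75))[r0:r1,c0:c1]
    k,l,st,ce=cv2.connectedComponentsWithStats(m); i=1+st[1:,4].argmax(); 
    pts=np.argwhere(l==i)[:,::-1].astype(np.float32); r=cv2.minAreaRect(pts)
    print(n,st[i],r, 'z43',onz(c,*r[0],.043).round(4),'centroid',ce[i].round(1),onz(c,*ce[i],.043).round(4))
    b=cv2.boxPoints(r); w=np.array([onz(c,*q,.043)[:2] for q in b]); e=np.diff(np.vstack([w,w[:1]]),axis=0); print(np.hypot(*e.T).round(4),np.degrees(np.arctan2(e[:,1],e[:,0])).round(1))
crops('scale0',(230,275,465,510),(335,380,385,430))
g=p2w(0,-.026); print('seat',g,'knob',p2w(0,.125))
plan([.495,.2835,.12],12.6)
E
```

```text
top [308 251  31  22 403] ((323.45001220703125, 260.85003662109375), (14.546476364135742, 28.776723861694336), 71.56504821777344) z43 [0.4969 0.2827 0.043 ] centroid [323.3 261. ] [0.4966 0.2832 0.043 ]
[0.0731 0.0372 0.0726 0.0371] [ -76.9 -167.9  103.    12.9]
side [297 257  29  25 459] ((310.15386962890625, 269.73077392578125), (30.512540817260742, 16.744688034057617), 29.744882583618164) z43 [0.493  0.2798 0.043 ] centroid [310.4 269.5] [0.4943 0.2805 0.043 ]
[0.0696 0.0952 0.0658 0.0909] [  40.9  -76.9 -141.6  104.4]
seat [ 0.46272312 -0.06054284] knob [0.45271576 0.09012518]
t 0.1 pos [0.1418 0.5048 0.2305] yaw 74.31 tilt [-0.    -0.002 -1.   ] q [ 1.3   0.26 -0.14  1.17  0.    1.57] open 0.0855 F [ 0.3 -0.3 -0.5]
 shift cm (tool) [-39.99 -11.74  11.08] rz rad 1.077
```

View pics/scale0.png

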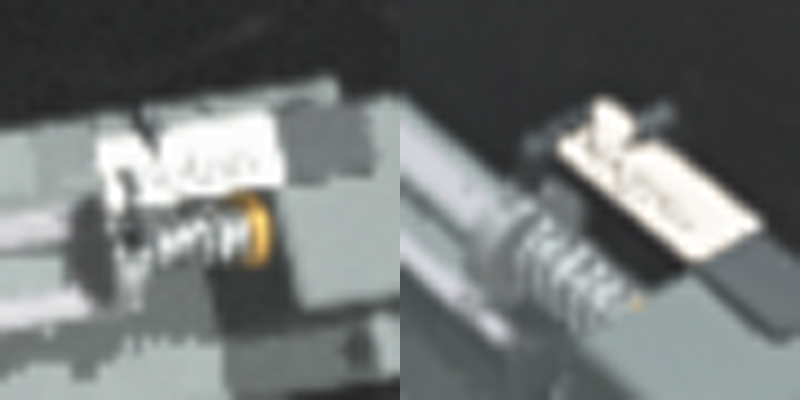

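In the crop, the pointer tip is at about top (478.7,250) and the index clip at about top (481.5,247.5). In the side view they are near (401,351) and (414,349). Now moving over the core.

Request:
carry_out([
  {"x": -5.7,"y": -1.7,"fingers": 0},
  {"x": -5.7,"y": -1.7},
  {"x": -5.7,"y": -1.7},
  {"x": -5.7,"y": -1.7},
  {"x": -5.7,"y": -1.7},
  {"x": -5.7,"y": -1.7},
  {"x": -5.7,"y": -1.6},
  {"z": 2},
], force=40)

```text
invalid input
```

Request:
carry_out([
  {"rz": 0.18},
  {"rz": 0.18},
  {"rz": 0.18},
  {"rz": 0.18},
  {"rz": 0.18},
  {"rz": 0.177},
  {"z": 2},
  {},
])

```text
invalid input
```

Run:
```python
from h import *
plan([.4955,.282,.034],12.7)
t=load('top');s=load('side')
for n,k,q in(('ptr',t,(478.7,250.2)),('clip',t,(481.5,247.4)),('ptr',s,(385+15.7,335+16.3)),('clip',s,(385+28.7,335+13.5))): print(n,(w2p(onz(k,*q,.083))*1000).round(1))
```

```text
t 0.1 pos [0.1418 0.5048 0.2305] yaw 74.31 tilt [-0.    -0.002 -1.   ] q [ 1.3   0.26 -0.14  1.17  0.    1.57] open 0.0855 F [ 0.3 -0.3 -0.5]
 shift cm (tool) [-40.08 -11.86  19.68] rz rad 1.075
ptr [ 14.4 -62.7]
clip [ 20.1 -71.1]
ptr [  1.2 -69.3]
clip [ 28.8 -78.5]
```

Request:
carry_out([
  {"x": -5.7,"y": -1.7,"z": 0,"rx": 0,"ry": 0,"rz": 0,"fingers": 0},
  {"x": -5.7,"y": -1.7,"z": 0,"rx": 0,"ry": 0,"rz": 0,"fingers": 0},
  {"x": -5.7,"y": -1.7,"z": 0,"rx": 0,"ry": 0,"rz": 0,"fingers": 0},
  {"x": -5.7,"y": -1.7,"z": 0,"rx": 0,"ry": 0,"rz": 0,"fingers": 0},
  {"x": -5.7,"y": -1.7,"z": 0,"rx": 0,"ry": 0,"rz": 0,"fingers": 0},
  {"x": -5.7,"y": -1.7,"z": 0,"rx": 0,"ry": 0,"rz": 0,"fingers": 0},
  {"x": -5.7,"y": -1.6,"z": 0,"rx": 0,"ry": 0,"rz": 0,"fingers": 0},
  {"x": 0,"y": 0,"z": 2,"rx": 0,"ry": 0,"rz": 0,"fingers": 0},
], force=40)

```text
time: 1.1
ee_pos: [0.4987, 0.2821, 0.2117]
orientation: [0.437, 3.107, 0.003]
force: [0.4, 0.9, -1.0]
opening: 0.0854
grasp_force: 0.0
```

Request:
carry_out([
  {"x": 0,"y": 0,"z": 0,"rx": 0,"ry": 0,"rz": 0.18,"fingers": 0},
  {"x": 0,"y": 0,"z": 0,"rx": 0,"ry": 0,"rz": 0.18,"fingers": 0},
  {"x": 0,"y": 0,"z": 0,"rx": 0,"ry": 0,"rz": 0.18,"fingers": 0},
  {"x": 0,"y": 0,"z": 0,"rx": 0,"ry": 0,"rz": 0.18,"fingers": 0},
  {"x": 0,"y": 0,"z": 0,"rx": 0,"ry": 0,"rz": 0.18,"fingers": 0},
  {"x": 0,"y": 0,"z": 0,"rx": 0,"ry": 0,"rz": 0.177,"fingers": 0},
  {"x": 0,"y": 0,"z": 2,"rx": 0,"ry": 0,"rz": 0,"fingers": 0},
  {"x": 0,"y": 0,"z": 0,"rx": 0,"ry": 0,"rz": 0,"fingers": 0},
])

```text
time: 2.1
ee_pos: [0.4928, 0.2831, 0.1895]
orientation: [-1.963, -2.451, 0.006]
force: [0.3, -0.9, -0.8]
opening: 0.0856
grasp_force: 0.0
```

Run:
```python
from h import *
plan([.4955,.282,.034],12.7)
```

```text
t 2.1 pos [0.4928 0.2831 0.1895] yaw 12.61 tilt [-0.004 -0.002 -1.   ] q [ 0.52  0.36 -0.11  1.11 -0.    1.87] open 0.0856 F [ 0.3 -0.9 -0.8]
 shift cm (tool) [-0.15  0.3  15.55] rz rad -0.002
```

Request:
carry_out([
  {"x": -0.15,"y": 0.3,"z": 4,"rx": 0,"ry": 0,"rz": 0,"fingers": 0},
  {"x": 0,"y": 0,"z": 4,"rx": 0,"ry": 0,"rz": 0,"fingers": 0},
  {"x": 0,"y": 0,"z": 3,"rx": 0,"ry": 0,"rz": 0,"fingers": 0},
  {"x": 0,"y": 0,"z": 2,"rx": 0,"ry": 0,"rz": 0,"fingers": 0},
  {"x": 0,"y": 0,"z": 1,"rx": 0,"ry": 0,"rz": 0,"fingers": 0},
  {"x": 0,"y": 0,"z": 0.5,"rx": 0,"ry": 0,"rz": 0,"fingers": 0},
  {"x": 0,"y": 0,"z": 0,"rx": 0,"ry": 0,"rz": 0,"fingers": 0},
  {"x": 0,"y": 0,"z": 0,"rx": 0,"ry": 0,"rz": 0,"fingers": 0},
])

```text
time: 3.1
ee_pos: [0.4981, 0.2835, 0.0472]
orientation: [1.964, 2.451, 0.002]
force: [1.0, 0.3, 0.4]
opening: 0.0853
grasp_force: 0.0
```

Run:
```python
from h import *
plan([.4955,.282,.034],12.7)
t=cap('top');s=cap('side'); crops('grasp',(235,295,290,350),(235,295,285,345))
```

```text
t 3.1 pos [0.4981 0.2835 0.0472] yaw 12.61 tilt [ 0.001  0.001 -1.   ] q [ 0.52  0.48 -0.32  0.77  0.    1.87] open 0.0853 F [1.  0.3 0.4]
 shift cm (tool) [-0.09 -0.29  1.32] rz rad -0.002
```

View pics/grasp.png

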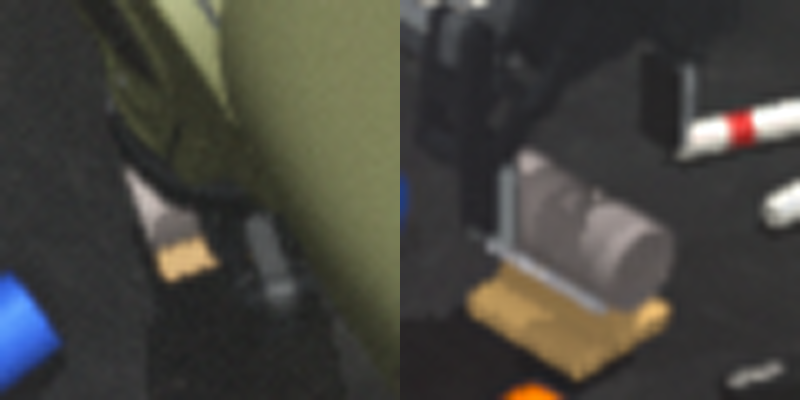

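The core sits between the open fingers, with a finger on each side of the wooden rest. I'll lower the last bit and close.

Request:
carry_out([
  {"x": -0.1,"y": -0.25,"z": 0.7,"rx": 0,"ry": 0,"rz": 0,"fingers": 0},
  {"x": 0,"y": 0,"z": 0.6,"rx": 0,"ry": 0,"rz": 0,"fingers": 0},
  {"x": 0,"y": 0,"z": 0,"rx": 0,"ry": 0,"rz": 0,"fingers": 0},
  {"x": 0,"y": 0,"z": 0,"rx": 0,"ry": 0,"rz": 0,"fingers": 0},
])

```text
time: 3.7
ee_pos: [0.4952, 0.2816, 0.0332]
orientation: [-1.964, -2.452, 0.0]
force: [0.2, 0.4, 0.9]
opening: 0.0857
grasp_force: 0.0
```

Run:
```python
from h import *
plan([.4955,.282,.034],12.7)
```

```text
t 3.7 pos [0.4952 0.2816 0.0332] yaw 12.6 tilt [-0. -0. -1.] q [ 0.52  0.49 -0.35  0.74 -0.    1.87] open 0.0857 F [0.2 0.4 0.9]
 shift cm (tool) [ 0.03  0.04 -0.08] rz rad -0.002
```

Request:
carry_out([
  {"x": 0,"y": 0,"z": 0,"rx": 0,"ry": 0,"rz": 0,"fingers": 1},
  {"x": 0,"y": 0,"z": 0,"rx": 0,"ry": 0,"rz": 0,"fingers": 1},
  {"x": 0,"y": 0,"z": 0,"rx": 0,"ry": 0,"rz": 0,"fingers": 1},
  {"x": 0,"y": 0,"z": 0,"rx": 0,"ry": 0,"rz": 0,"fingers": 1},
  {"x": 0,"y": 0,"z": 0,"rx": 0,"ry": 0,"rz": 0,"fingers": 1},
  {"x": 0,"y": 0,"z": 0,"rx": 0,"ry": 0,"rz": 0,"fingers": 1},
  {"x": 0,"y": 0,"z": 0,"rx": 0,"ry": 0,"rz": 0,"fingers": 1},
  {"x": 0,"y": 0,"z": 0,"rx": 0,"ry": 0,"rz": 0,"fingers": 1},
], force=40)

```text
time: 4.7
ee_pos: [0.4949, 0.2816, 0.0337]
orientation: [-1.964, -2.452, 0.0]
force: [-1.6, -1.6, 4.9]
opening: 0.0348
grasp_force: 39.8
```

Request:
carry_out([
  {"x": 0,"y": 0,"z": -1,"rx": 0,"ry": 0,"rz": 0,"fingers": 1},
  {"x": 0,"y": 0,"z": -2,"rx": 0,"ry": 0,"rz": 0,"fingers": 1},
  {"x": 0,"y": 0,"z": -3,"rx": 0,"ry": 0,"rz": 0,"fingers": 1},
  {"x": 0,"y": 0,"z": -3,"rx": 0,"ry": 0,"rz": 0,"fingers": 1},
  {"x": 0,"y": 0,"z": -3,"rx": 0,"ry": 0,"rz": 0,"fingers": 1},
  {"x": 0,"y": 0,"z": 0,"rx": 0,"ry": 0,"rz": 0,"fingers": 1},
])

```text
time: 5.45
ee_pos: [0.4972, 0.2826, 0.1558]
orientation: [1.963, 2.45, 0.008]
force: [-0.2, 0.4, -2.3]
opening: 0.0347
grasp_force: 40.3
```

Run:
```python
from h import *
print(manip.sense()['grasp_force'])
plan([*p2w(0,-.026),.14],3.8)
```

```text
40.27495622634888
t 5.45 pos [0.4972 0.2826 0.1558] yaw 12.6 tilt [ 0.005  0.003 -1.   ] q [ 0.52  0.38 -0.17  1.02 -0.    1.87] open 0.0347 F [-0.2  0.4 -2.3]
 shift cm (tool) [-32.74 -10.86   1.46] rz rad 0.154
```

Request:
carry_out([
  {"x": -4.7,"y": -1.55,"z": 0,"rx": 0,"ry": 0,"rz": 0,"fingers": 1},
  {"x": -4.7,"y": -1.55,"z": 0,"rx": 0,"ry": 0,"rz": 0,"fingers": 1},
  {"x": -4.7,"y": -1.55,"z": 0,"rx": 0,"ry": 0,"rz": 0,"fingers": 1},
  {"x": -4.7,"y": -1.55,"z": 0,"rx": 0,"ry": 0,"rz": 0,"fingers": 1},
  {"x": -4.7,"y": -1.55,"z": 0,"rx": 0,"ry": 0,"rz": 0,"fingers": 1},
  {"x": -4.7,"y": -1.55,"z": 0,"rx": 0,"ry": 0,"rz": 0,"fingers": 1},
  {"x": -4.5,"y": -1.55,"z": 0,"rx": 0,"ry": 0,"rz": 0,"fingers": 1},
  {"x": 0,"y": 0,"z": 0,"rx": 0,"ry": 0,"rz": 0.154,"fingers": 1},
])

```text
time: 6.45
ee_pos: [0.4592, -0.0641, 0.1518]
orientation: [-2.157, -2.282, 0.003]
force: [1.4, 0.8, -2.9]
opening: 0.0341
grasp_force: 40.4
```

Request:
carry_out([
  {"x": 0,"y": 0,"z": 0,"rx": 0,"ry": 0,"rz": 0,"fingers": 1},
  {"x": 0,"y": 0,"z": 0,"rx": 0,"ry": 0,"rz": 0,"fingers": 1},
])

```text
time: 6.7
ee_pos: [0.4602, -0.0608, 0.1525]
orientation: [-2.143, -2.296, 0.001]
force: [-0.9, -0.7, -2.1]
opening: 0.0346
grasp_force: 40.3
```

Run:
```python
from h import *
plan([*p2w(0,-.026),.085],3.8)
t=cap('top');s=cap('side'); crops('hold',(215,295,400,480),(280,360,345,425))
```

```text
t 6.7 pos [ 0.4602 -0.0608  0.1525] yaw 3.94 tilt [-0.001  0.    -1.   ] q [-0.13  0.21 -0.42  0.94  0.    1.37] open 0.0346 F [-0.9 -0.7 -2.1]
 shift cm (tool) [0.   0.26 6.75] rz rad 0.002
```

View pics/hold.png

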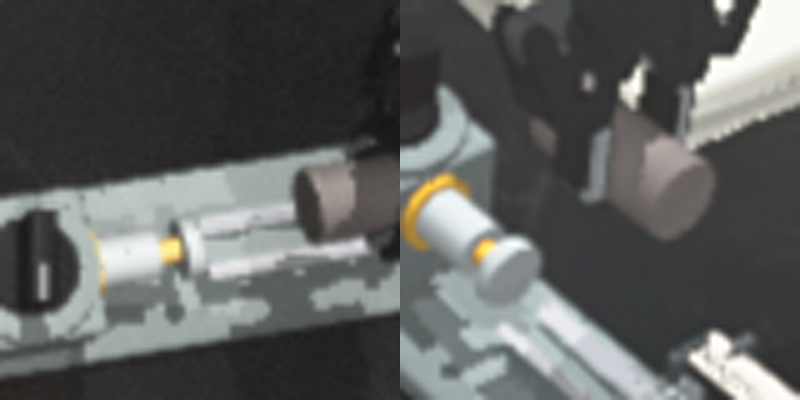

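The core is held squarely above the cradle: its +y end is at top (462,255.6) and its −y end at side (401.6,318.6). The ram pad face is at about top (441,264).

Run:
```python
from h import *
t=load('top');s=load('side'); z=.162
print('+end',w2p(onz(t,462,255.6,z)),'-end',w2p(onz(s,401.6,318.6,z)),'pad',w2p(onz(t,441,264,.055)),'tcp',w2p([.4602,-.0608]))
P=cloud(t); 
m=(P[...,2]>.150)&(P[...,2]<.185)&(np.arange(640)[None]<480)&(np.arange(640)[None]>455)
m[:245]=0;m[275:]=0
p=P[m]; q=(p[:,:2]-PC)@np.array([PX,PY]).T; print('top core',len(p),q.min(0),q.max(0),p[:,2].max())
P=cloud(s); m=np.zeros((480,640),bool); m[305:330,390:410]=1; m&=(P[...,2]>.14)&(P[...,2]<.185)
p=P[m]; q=(p[:,:2]-PC)@np.array([PX,PY]).T; print('side core',len(p),np.percentile(q,[2,50,98],axis=0).round(4).tolist(),p[:,2].max(),p[:,2].min())
```

```text
+end [-0.00171032  0.00845441] -end [ 0.00152217 -0.05988138] pad [-0.00073297  0.02705249] tcp [-0.00253462 -0.02608938]
top core 354 [-0.03287844 -0.0320059 ] [0.01997233 0.01218733] 0.18364701467995703
side core 327 [[-0.0206, -0.0645], [-0.0068, -0.0584], [0.0171, -0.0326]] 0.18229101387110824 0.14444345975238593
```

Request:
carry_out([
  {"x": 0,"y": 0.15,"z": 2,"rx": 0,"ry": 0,"rz": 0,"fingers": 1},
  {"x": 0,"y": 0,"z": 2.5,"rx": 0,"ry": 0,"rz": 0,"fingers": 1},
  {"x": 0,"y": 0,"z": 2.5,"rx": 0,"ry": 0,"rz": 0,"fingers": 1},
  {"x": 0,"y": 0,"z": 1.5,"rx": 0,"ry": 0,"rz": 0,"fingers": 1},
  {"x": 0,"y": 0,"z": 0.7,"rx": 0,"ry": 0,"rz": 0,"fingers": 1},
  {"x": 0,"y": 0,"z": 0,"rx": 0,"ry": 0,"rz": 0,"fingers": 1},
  {"x": 0,"y": 0,"z": 0,"rx": 0,"ry": 0,"rz": 0,"fingers": 1},
])

```text
time: 7.68
ee_pos: [0.4623, -0.0604, 0.0617]
orientation: [-2.146, -2.294, -0.002]
force: [-0.7, 3.6, -3.8]
opening: 0.0345
grasp_force: 40.4
```

Run:
```python
from h import *
plan([*p2w(-.001,-.026),.0457],3.8)
```

```text
t 7.67 pos [ 0.4623 -0.0604  0.0617] yaw 3.83 tilt [ 0.     0.001 -1.   ] q [-0.13  0.31 -0.56  0.7   0.    1.37] open 0.0345 F [-0.7  3.6 -3.8]
 shift cm (tool) [-0.02 -0.06  1.6 ] rz rad 0.001
```

Request:
carry_out([
  {"x": 0,"y": -0.05,"z": 0.5,"rx": 0,"ry": 0,"rz": 0,"fingers": 1},
  {"x": 0,"y": 0,"z": 0.3,"rx": 0,"ry": 0,"rz": 0,"fingers": 1},
  {"x": 0,"y": 0,"z": 0,"rx": 0,"ry": 0,"rz": 0,"fingers": 1},
])

```text
time: 8.05
ee_pos: [0.462, -0.0608, 0.0532]
orientation: [2.147, 2.294, 0.001]
force: [0.3, 4.5, -1.7]
opening: 0.0347
grasp_force: 40.3
```

Run:
```python
from h import *
plan([*p2w(-.001,-.026),.0457],3.8); print(manip.sense()['ft_torque'])
t=cap('top');s=cap('side'); crops('low',(225,285,430,490),(310,380,360,430))
```

```text
t 8.05 pos [ 0.462  -0.0608  0.0532] yaw 3.8 tilt [ 0.001  0.001 -1.   ] q [-0.13  0.32 -0.58  0.68  0.    1.37] open 0.0347 F [ 0.3  4.5 -1.7]
 shift cm (tool) [ 0.03 -0.03  0.75] rz rad -0.0
[ 0.75021761 -0.16709249  0.05868613]
```

View pics/low.png

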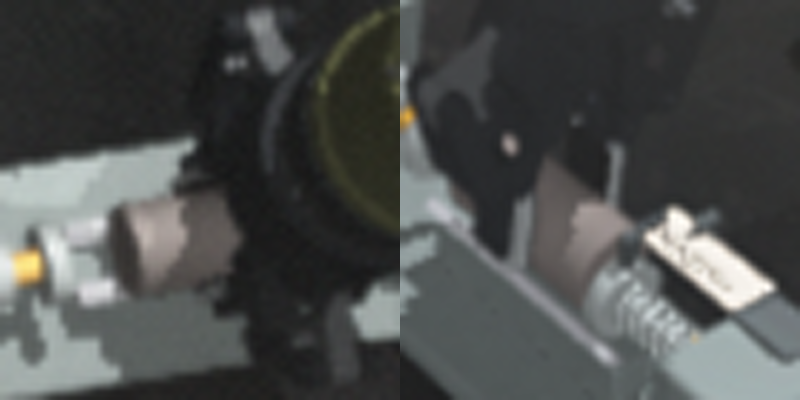

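The core is low over the V and has 4 N on it in +y. In the side crop its −y end, at (590,270), meets the sprung head. I'll back off toward +y.

Request:
carry_out([
  {"x": 0.3,"y": 0,"z": 0,"rx": 0,"ry": 0,"rz": 0,"fingers": 1},
  {"x": 0,"y": 0,"z": 0,"rx": 0,"ry": 0,"rz": 0,"fingers": 1},
  {"x": 0,"y": 0,"z": 0,"rx": 0,"ry": 0,"rz": 0,"fingers": 1},
])

```text
time: 8.52
ee_pos: [0.4614, -0.0585, 0.0533]
orientation: [2.147, 2.293, -0.001]
force: [0.4, 0.0, -1.6]
opening: 0.0342
grasp_force: 40.3
```

Run:
```python
from h import *
plan([*p2w(-.001,-.026),.0457],3.8); print(manip.sense()['ft_torque'])
t=load('top'); print(w2p(onz(t,448.3,262.5,.0625)),w2p(onz(t,440.2,264.5,.055)))
for i in range(3): cap('side'); print(manip.sense()['force'].round(1))
```

```text
t 8.53 pos [ 0.4614 -0.0585  0.0533] yaw 3.77 tilt [-0.    -0.001 -1.   ] q [-0.13  0.32 -0.58  0.68 -0.    1.38] open 0.0342 F [ 0.4  0.  -1.6]
 shift cm (tool) [-0.21  0.02  0.76] rz rad -0.001
[ 0.01159402 -0.01378602 -0.00375509]
[-0.00084601  0.01068324] [-0.00163914  0.0292933 ]
[-0.4  0.4 -2.1]
[ 0.7 -1.  -2. ]
[-0.2  0.6 -1.5]
```

Request:
carry_out([
  {"x": 0.3,"y": 0,"z": 0.3,"rx": 0,"ry": 0,"rz": 0,"fingers": 1},
  {"x": 0,"y": 0,"z": 0.2,"rx": 0,"ry": 0,"rz": 0,"fingers": 1},
  {"x": 0,"y": 0,"z": 0.1,"rx": 0,"ry": 0,"rz": 0,"fingers": 1},
  {"x": 0,"y": 0,"z": 0,"rx": 0,"ry": 0,"rz": 0,"fingers": 1},
  {"x": 0,"y": 0,"z": 0,"rx": 0,"ry": 0,"rz": 0,"fingers": 1},
])

```text
time: 9.3
ee_pos: [0.4613, -0.0552, 0.0473]
orientation: [2.147, 2.293, -0.0]
force: [-0.1, 0.3, -1.0]
opening: 0.0345
grasp_force: 40.3
```

Request:
carry_out([
  {"x": 0,"y": 0,"z": 0.1,"rx": 0,"ry": 0,"rz": 0,"fingers": 1},
  {"x": 0,"y": 0,"z": 0,"rx": 0,"ry": 0,"rz": 0,"fingers": 1},
  {"x": 0,"y": 0,"z": 0,"rx": 0,"ry": 0,"rz": 0,"fingers": 1},
])

```text
time: 9.68
ee_pos: [0.4615, -0.0551, 0.0464]
orientation: [2.147, 2.293, 0.001]
force: [0.9, 0.3, -1.7]
opening: 0.0345
grasp_force: 40.4
```

Request:
carry_out([
  {"x": 0,"y": 0,"z": 0.05,"rx": 0,"ry": 0,"rz": 0,"fingers": 1},
  {"x": 0,"y": 0,"z": 0,"rx": 0,"ry": 0,"rz": 0,"fingers": 1},
  {"x": 0,"y": 0,"z": 0,"rx": 0,"ry": 0,"rz": 0,"fingers": 1},
])

```text
time: 10.05
ee_pos: [0.4618, -0.0551, 0.046]
orientation: [2.146, 2.293, 0.001]
force: [0.5, 0.8, -0.8]
opening: 0.0347
grasp_force: 40.4
```

Request:
carry_out([
  {"x": 0,"y": 0,"z": 0.05,"rx": 0,"ry": 0,"rz": 0,"fingers": 1},
  {"x": 0,"y": 0,"z": 0.03,"rx": 0,"ry": 0,"rz": 0,"fingers": 1},
  {"x": 0,"y": 0,"z": 0,"rx": 0,"ry": 0,"rz": 0,"fingers": 1},
])

```text
time: 10.42
ee_pos: [0.462, -0.0551, 0.0458]
orientation: [2.146, 2.293, 0.002]
force: [0.2, 0.2, 6.6]
opening: 0.0346
grasp_force: 41.2
```

Run:
```python
from h import *
for i in range(3): cap('side'); print(manip.sense()['force'].round(1),manip.sense()['ee_pos'].round(4))
```

```text
[0.  0.1 6.4] [ 0.462  -0.0552  0.0458]
[0.5 1.3 7. ] [ 0.4619 -0.0551  0.0458]
[0.8 0.3 6.9] [ 0.4619 -0.0551  0.0458]
```

The core is seated: the upward support force is 6.7 N and the axis is at 55 mm. Releasing and rising.

Request:
carry_out([
  {"x": 0,"y": 0,"z": 0,"rx": 0,"ry": 0,"rz": 0,"fingers": 0.4},
  {"x": 0,"y": 0,"z": 0,"rx": 0,"ry": 0,"rz": 0,"fingers": 0},
  {"x": 0,"y": 0,"z": 0,"rx": 0,"ry": 0,"rz": 0,"fingers": 0},
  {"x": 0,"y": 0,"z": 0,"rx": 0,"ry": 0,"rz": 0,"fingers": 0},
  {"x": 0,"y": 0,"z": -2,"rx": 0,"ry": 0,"rz": 0,"fingers": 0},
  {"x": 0,"y": 0,"z": -4,"rx": 0,"ry": 0,"rz": 0,"fingers": 0},
  {"x": 0,"y": 0,"z": -5,"rx": 0,"ry": 0,"rz": 0,"fingers": 0},
  {"x": 0,"y": 0,"z": -4,"rx": 0,"ry": 0,"rz": 0,"fingers": 0},
])

```text
time: 11.58
ee_pos: [0.4615, -0.0552, 0.1968]
orientation: [2.146, 2.293, 0.001]
force: [0.9, -0.6, -0.5]
opening: 0.0856
grasp_force: 0.0
```

Request:
carry_out([
  {"x": 5,"y": 0,"z": 0,"rx": 0,"ry": 0,"rz": 0,"fingers": 0},
  {"x": 5,"y": 0,"z": 0,"rx": 0,"ry": 0,"rz": 0,"fingers": 0},
  {"x": 4.5,"y": 0,"z": 0,"rx": 0,"ry": 0,"rz": 0,"fingers": 0},
  {"x": 0,"y": 0,"z": 0,"rx": 0,"ry": 0,"rz": -0.18,"fingers": 0},
  {"x": 0,"y": 0,"z": 0,"rx": 0,"ry": 0,"rz": -0.18,"fingers": 0},
  {"x": 0,"y": 0,"z": 0,"rx": 0,"ry": 0,"rz": -0.18,"fingers": 0},
  {"x": 0,"y": 0,"z": 0,"rx": 0,"ry": 0,"rz": -0.18,"fingers": 0},
  {"x": 0,"y": 0,"z": 0,"rx": 0,"ry": 0,"rz": -0.18,"fingers": 0},
])

```text
time: 12.58
ee_pos: [0.4515, 0.0896, 0.1948]
orientation: [-0.926, -3.001, 0.0]
force: [-0.1, 0.7, -1.1]
opening: 0.0855
grasp_force: 0.0
```

Request:
carry_out([
  {"x": 0,"y": 0,"z": 0,"rx": 0,"ry": 0,"rz": -0.18,"fingers": 0},
  {"x": 0,"y": 0,"z": 0,"rx": 0,"ry": 0,"rz": -0.18,"fingers": 0},
  {"x": 0,"y": 0,"z": 0,"rx": 0,"ry": 0,"rz": -0.18,"fingers": 0},
  {"x": 0,"y": 0,"z": 0,"rx": 0,"ry": 0,"rz": -0.18,"fingers": 0},
  {"x": 0,"y": 0,"z": 0,"rx": 0,"ry": 0,"rz": -0.18,"fingers": 0},
  {"x": 0,"y": 0,"z": 0,"rx": 0,"ry": 0,"rz": -0.18,"fingers": 0},
  {"x": 0,"y": 0,"z": 0,"rx": 0,"ry": 0,"rz": -0.18,"fingers": 0},
  {"x": 0,"y": 0,"z": 0,"rx": 0,"ry": 0,"rz": -0.18,"fingers": 0},
])

```text
time: 13.58
ee_pos: [0.4515, 0.0895, 0.1948]
orientation: [1.282, -2.867, -0.0]
force: [0.4, -0.7, 0.2]
opening: 0.0854
grasp_force: 0.0
```

Request:
carry_out([
  {"x": 0,"y": 0,"z": 0,"rx": 0,"ry": 0,"rz": -0.18,"fingers": 0},
  {"x": 0,"y": 0,"z": 0,"rx": 0,"ry": 0,"rz": -0.18,"fingers": 0},
  {"x": 0,"y": 0,"z": 0,"rx": 0,"ry": 0,"rz": -0.18,"fingers": 0},
  {"x": 0,"y": 0,"z": 0,"rx": 0,"ry": 0,"rz": -0.18,"fingers": 0},
  {"x": 0,"y": 0,"z": 0,"rx": 0,"ry": 0,"rz": -0.18,"fingers": 0},
  {"x": 0,"y": 0,"z": 0,"rx": 0,"ry": 0,"rz": -0.18,"fingers": 0},
  {"x": 0,"y": 0,"z": 0,"rx": 0,"ry": 0,"rz": -0.18,"fingers": 0},
  {"x": 0,"y": 0,"z": 0,"rx": 0,"ry": 0,"rz": -0.18,"fingers": 0},
])

```text
time: 14.58
ee_pos: [0.4515, 0.0895, 0.1948]
orientation: [2.855, -1.31, -0.001]
force: [-0.6, 0.6, 0.1]
opening: 0.0854
grasp_force: 0.0
```

Run:
```python
from h import *
plan([*p2w(0,.125),.097],82)
t=cap('top');s=cap('side'); crops('seated',(225,285,430,490),(315,385,360,430))
P=cloud(s); m=np.zeros((480,640),bool); m[285:325,325:365]=1; m&=(P[...,2]>.118)&(P[...,2]<.125)
p=P[m]; print(len(p), p.mean(0).round(4) if len(p) else 0)
```

```text
t 14.57 pos [0.4515 0.0895 0.1948] yaw -139.3 tilt [-0. -0. -1.] q [ 0.2   0.17 -0.35  1.05 -0.   -2.09] open 0.0854 F [-0.6  0.6  0.1]
 shift cm (tool) [ 0.03 -0.13  9.78] rz rad -0.721
93 [0.4504 0.0825 0.1211]
```

View pics/seated.png

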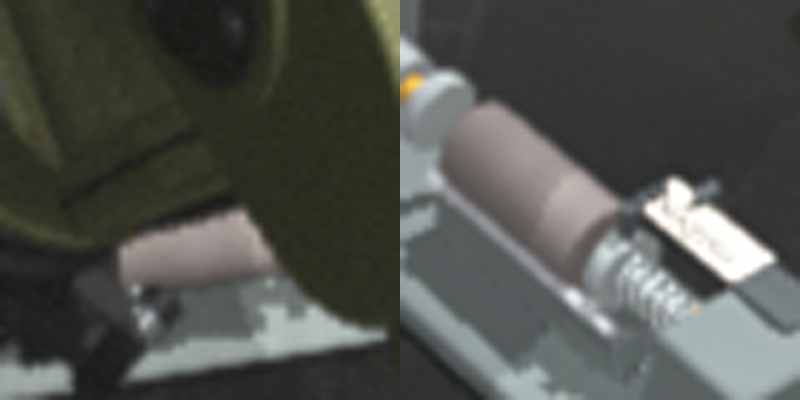

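The core lies square in the V between the pad and the sprung head. At side crop (600,250) it is just clear of the head. Gripping the knob next.

Request:
carry_out([
  {"x": 0,"y": 0,"z": 0,"rx": 0,"ry": 0,"rz": -0.18,"fingers": 0},
  {"x": 0,"y": 0,"z": 0,"rx": 0,"ry": 0,"rz": -0.18,"fingers": 0},
  {"x": 0,"y": 0,"z": 0,"rx": 0,"ry": 0,"rz": -0.18,"fingers": 0},
  {"x": 0,"y": 0,"z": 0,"rx": 0,"ry": 0,"rz": -0.18,"fingers": 0},
  {"x": 0.1,"y": 0,"z": 4,"rx": 0,"ry": 0,"rz": 0,"fingers": 0},
  {"x": 0,"y": 0,"z": 3.5,"rx": 0,"ry": 0,"rz": 0,"fingers": 0},
  {"x": 0,"y": 0,"z": 2,"rx": 0,"ry": 0,"rz": 0,"fingers": 0},
  {"x": 0,"y": 0,"z": 0,"rx": 0,"ry": 0,"rz": 0,"fingers": 0},
])

```text
time: 15.68
ee_pos: [0.451, 0.0891, 0.0986]
orientation: [3.132, -0.233, -0.006]
force: [0.2, -0.9, -0.1]
opening: 0.0851
grasp_force: 0.0
```

Run:
```python
from h import *
plan([.4525,.0893,.097],82)
```

```text
t 15.68 pos [0.451  0.0891 0.0986] yaw -98.53 tilt [-0.004 -0.001 -1.   ] q [ 0.19  0.26 -0.52  0.8  -0.   -2.8 ] open 0.0851 F [ 0.2 -0.9 -0.1]
 shift cm (tool) [ 0.14 -0.04  0.16] rz rad -0.009
```

Request:
carry_out([
  {"x": 0.1,"y": 0,"z": 0.1,"rx": 0,"ry": 0,"rz": 0,"fingers": 1},
  {"x": 0,"y": 0,"z": 0,"rx": 0,"ry": 0,"rz": 0,"fingers": 1},
  {"x": 0,"y": 0,"z": 0,"rx": 0,"ry": 0,"rz": 0,"fingers": 1},
  {"x": 0,"y": 0,"z": 0,"rx": 0,"ry": 0,"rz": 0,"fingers": 1},
  {"x": 0,"y": 0,"z": 0,"rx": 0,"ry": 0,"rz": 0,"fingers": 1},
  {"x": 0,"y": 0,"z": 0,"rx": 0,"ry": 0,"rz": 0,"fingers": 1},
  {"x": 0,"y": 0,"z": 0,"rx": 0,"ry": 0,"rz": 0,"fingers": 1},
  {"x": 0,"y": 0,"z": 0,"rx": 0,"ry": 0,"rz": 0,"fingers": 1},
], force=50)

```text
time: 16.68
ee_pos: [0.4537, 0.0863, 0.0998]
orientation: [3.126, -0.231, 0.002]
force: [-1.1, -9.3, 7.1]
opening: 0.0129
grasp_force: 50.2
```

Run:
```python
from h import *
plan([.4525,.0893,.097],82); print(manip.sense()['ft_torque'],manip.sense()['grasp_force'])
```

```text
t 16.68 pos [0.4537 0.0863 0.0998] yaw -98.47 tilt [ 0.001 -0.007 -1.   ] q [ 0.19  0.26 -0.52  0.8  -0.01 -2.8 ] open 0.0129 F [-1.1 -9.3  7.1]
 shift cm (tool) [-0.16 -0.28  0.28] rz rad -0.008
[-1.76812147  0.31615108  0.22235094] 50.24047136306763
```

Request:
carry_out([
  {"x": 0,"y": 0.3,"z": 0,"rx": 0,"ry": 0,"rz": 0,"fingers": 1},
  {"x": 0,"y": 0,"z": 0,"rx": 0,"ry": 0,"rz": 0,"fingers": 1},
  {"x": 0,"y": 0,"z": 0,"rx": 0,"ry": 0,"rz": 0,"fingers": 1},
], force=80)

```text
time: 17.05
ee_pos: [0.4537, 0.0861, 0.0999]
orientation: [3.133, -0.23, 0.002]
force: [-1.7, -2.1, 6.0]
opening: 0.0124
grasp_force: 80.7
```

Run:
```python
from h import *
plan([.4525,.0863,.097],82); print(manip.sense()['ft_torque'],manip.sense()['grasp_force'])
```

```text
t 17.05 pos [0.4537 0.0861 0.0999] yaw -98.4 tilt [ 0.001 -0.    -1.   ] q [ 0.19  0.25 -0.52  0.8  -0.   -2.81] open 0.0124 F [-1.7 -2.1  6. ]
 shift cm (tool) [-0.12 -0.    0.29] rz rad -0.007
[-0.24640916  0.22557813  0.07449342] 80.710369348526
```

Request:
carry_out([
  {"x": 0,"y": 0,"z": 0,"rx": 0,"ry": 0,"rz": 0.1,"fingers": 1},
  {"x": 0,"y": 0,"z": 0,"rx": 0,"ry": 0,"rz": 0.16,"fingers": 1},
  {"x": 0,"y": 0,"z": 0,"rx": 0,"ry": 0,"rz": 0.16,"fingers": 1},
  {"x": 0,"y": 0,"z": 0,"rx": 0,"ry": 0,"rz": 0.16,"fingers": 1},
  {"x": 0,"y": 0,"z": 0,"rx": 0,"ry": 0,"rz": 0.16,"fingers": 1},
  {"x": 0,"y": 0,"z": 0,"rx": 0,"ry": 0,"rz": 0.16,"fingers": 1},
  {"x": 0,"y": 0,"z": 0,"rx": 0,"ry": 0,"rz": 0.1,"fingers": 1},
  {"x": 0,"y": 0,"z": 0,"rx": 0,"ry": 0,"rz": 0,"fingers": 1},
])

```text
time: 18.05
ee_pos: [0.4532, 0.0854, 0.0999]
orientation: [2.637, -1.705, 0.002]
force: [-3.1, -3.5, 8.3]
opening: 0.0122
grasp_force: 81.0
```

Run:
```python
from h import *
plan([.4525,.0861,.097],82); print(manip.sense()['ft_torque'],manip.sense()['grasp_force'])
t=cap('top');s=cap('side'); crops('turn1',(225,285,440,500),(315,385,360,430))
```

```text
t 18.05 pos [0.4532 0.0854 0.0999] yaw -155.77 tilt [ 0.    -0.002 -1.   ] q [ 0.19  0.25 -0.52  0.8  -0.   -1.81] open 0.0122 F [-3.1 -3.5  8.3]
 shift cm (tool) [-0.09  0.03  0.29] rz rad -1.008
[-0.57560416  0.45423392 -0.12175856] 80.95171809196472
```

View pics/turn1.png

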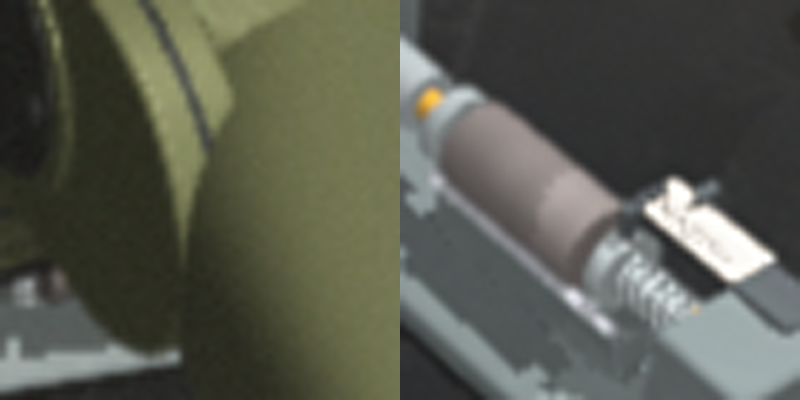

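The pad has closed to near the core (side crop 460,110) and the pointer has not moved: pointer at side (402,351), clip at about (414,348). I'll rectify the scale plane numerically to measure the pointer-to-clip offset.

```bash
cat >> h.py <<'E'
def rect(k,x0=-6,x1=46,y0=-110,y1=-50,z=.083,sx=2,sy=2):
    xs=np.arange(x0,x1,sx); ys=np.arange(y0,y1,sy)
    X,Y=np.meshgrid(xs/1000,ys/1000,indexing='ij')
    W=np.stack([PC[0]+X*PX[0]+Y*PY[0],PC[1]+X*PX[1]+Y*PY[1],np.full(X.shape,z)],-1)
    C=(W-k['T'][:3,3])@k['T'][:3,:3]
    u=(C[...,0]/C[...,2]*k['fx']+k['cx']).astype(np.float32); v=(C[...,1]/C[...,2]*k['fy']+k['cy']).astype(np.float32)
    return xs,ys,cv2.remap(cv2.cvtColor(k['pixels'],cv2.COLOR_RGB2GRAY),u,v,cv2.INTER_LINEAR)
E
python3 - <<'E'
from h import *
s=load('side'); xs,ys,g=rect(s)
print('    ',*['%3d'%y for y in ys])
for x,r in list(zip(xs,g))[::-1]: print('%4d'%x,*['%3d'%a for a in r])
E
```

```text
-110 -108 -106 -104 -102 -100 -98 -96 -94 -92 -90 -88 -86 -84 -82 -80 -78 -76 -74 -72 -70 -68 -66 -64 -62 -60 -58 -56 -54 -52
  44  51  50  50  50  52  52  50  49  49  49  49  50  50  51  51  51  52  53  53  51  48  47  47  47  47  47  48  47  48  47
  42  51  50  50  51  52  52  50  50  50  49  50  50  51  52  51  51  51  52  51  47  46  46  47  47  47  47  47  47  47  48
  40  50  51  50  51  51  50  50  50  50  50  50  51  52  52  50  50  51  52  50  47  46  46  48  48  48  47  47  47  48  48
  38  51  51  50  50  49  49  51  50  50  50  50  51  52  51  50  51  53  53  55  48  47  47  48  48  47  47  47  48  48  47
  36  52  51  50  49  49  50  50  50  50  50  50  51  52  51  52  55  61  71  67  59  46  47  47  47  47  47  47  48  47  47
  34  52  51  50  49  50  50  50  50  50  50  50  51  51  53  55  62  82  96  90  60  47  46  46  46  46  46  47  47  47  47
  32  51  50  49  48  49  49  49  49  49  49  49  50  53  55  58  75  99 117  90  58  46  45  45  45  45  46  47  47  48  49
  30  50  49  47  48  48  49  48  48  48  48  49  51  56  56  62  79 109 112  92  63  45  46  44  4
[... 1575 characters left out ...]
197 194 200 200 201 202 196 197 174 123 100  90  70  57  50  47  46  48  46
   2 110 110 111 104 118 112 104 107 113 112 107 113 104 108 113 121 110 105 112  92  94 100  98  84  72  66  61  64  61  65
   0  58  59  48  59  57  53  55  53  58  54  60  55  49  62  58  61  55  63  58  70  85 104 104 105 100 103  99  98 100 101
  -2  47  46  47  47  47  47  46  47  45  47  50  50  64  69  71  68  65  60  61  68  82  94 112 122 143 137 136 139 138 139
  -4  48  48  49  50  50  49  48  48  47  50  60  79  97 103 101  97  91  75  65  66  75  82 109 144 155 158 161 158 161 162
  -6  48  48  50  51  49  49  48  48  50  60  83 105 119 120 120 122 110  76  64  66  71  84 110 143 159 166 166 166 167 168
```

Run:
```python
from h import *
t=load('top'); t['pixels']=cv2.imread('pics/top0.png')[:,:,::-1].copy()
xs,ys,g=rect(t,0,36,-100,-50)
print('    ',*['%3d'%y for y in ys])
for x,r in list(zip(xs,g))[::-1]: print('%4d'%x,*['%3d'%a for a in r])
P=cloud(load('side')).reshape(-1,3); q=(P[:,:2]-PC)@np.array([PX,PY]).T*1000
for n,(a,b,c,d) in dict(plate=(8,20,-105,-85),clip=(22,32,-82,-74),ptr=(6,16,-70,-62)).items():
    m=(q[:,0]>a)&(q[:,0]<b)&(q[:,1]>c)&(q[:,1]<d)&(P[:,2]>.06); print(n,m.sum(),np.percentile(P[m,2],[10,50,90]).round(4))
```

```text
-100 -98 -96 -94 -92 -90 -88 -86 -84 -82 -80 -78 -76 -74 -72 -70 -68 -66 -64 -62 -60 -58 -56 -54 -52
  34 101 102 106 116 119 113 102 105 106 106 109 116 113 117  97  73  83  99 112 121 118 103 104 102 102
  32 149 154 157 159 153 136 126 141 152 159 156 155 139 128 107  78 114 143 157 159 153 130 138 146 154
  30 184 180 176 172 168 156 164 176 181 178 174 163 143 121 101  89 130 160 171 174 175 157 155 159 161
  28 219 217 214 211 210 210 214 217 216 213 211 189 154 120  89 122 172 202 210 209 209 191 167 161 163
  26 248 244 241 240 241 244 249 249 246 242 239 228 206 143 116 165 220 238 238 239 242 224 177 163 164
  24 252 251 251 251 252 252 252 252 251 251 251 249 241 175 159 198 249 251 250 251 251 240 183 165 164
  22 252 252 252 252 252 252 252 252 251 250 251 252 250 208 191 231 250 250 249 249 251 248 202 174 165
  20 251 251 250 250 251 252 251 251 248 241 249 252 251 234 213 245 249 244 238 239 249 240 207 179 169
  18 250 247 243 241 247 249 248 248 246 225 240 249 250 245 236 243 242 221 180 178 225 228 198 178 175
  16 247 242 241 234 235 238 238 238 246 224 229 240 2
[... 283 characters left out ...]
41 241 244 239 235 238 243 233 229 237 247 247 246 216 180 165 231 230 172 116  87
   8 203 188 179 177 177 202 218 215 202 181 170 168 186 221 228 219 207 185 147 121 184 193 158 103  78
   6 115 111 121 122 120 122 119 121 129 120 115 113 120 150 155 151 148 142 116 103 128 145 140  95  81
   4  90  91 120 109 103 102 102 109 127 121 111 103 101 123 126 124 127 125 104  96 108 129 158 112  86
   2  95 131 147 134 123 122 124 133 132 133 148 134 132 133 130 131 135 124 102  90  93 113 131 107  83
   0 103 164 187 181 169 158 167 162 152 166 209 191 185 173 156 167 148 125 100  74  67 103 113  96  79
plate 42 [0.0777 0.0789 0.0813]
clip 22 [0.0773 0.0824 0.0853]
ptr 15 [0.0669 0.0801 0.0846]
```

Unloaded, the pointer-to-clip distance is about 10.8 mm from the two views combined (side 13.1, top 9.4, because the clip tip sits about 3 mm lower). Continuing to turn.

Request:
carry_out([
  {"x": 0,"y": 0,"z": 0,"rx": 0,"ry": 0,"rz": 0.1,"fingers": 1},
  {"x": 0,"y": 0,"z": 0,"rx": 0,"ry": 0,"rz": 0.15,"fingers": 1},
  {"x": 0,"y": 0,"z": 0,"rx": 0,"ry": 0,"rz": 0.15,"fingers": 1},
  {"x": 0,"y": 0,"z": 0,"rx": 0,"ry": 0,"rz": 0.1,"fingers": 1},
  {"x": 0,"y": 0,"z": 0,"rx": 0,"ry": 0,"rz": 0,"fingers": 1},
])

```text
time: 18.77
ee_pos: [0.4528, 0.0853, 0.0999]
orientation: [2.133, -2.304, 0.002]
force: [-4.1, -3.3, 9.9]
opening: 0.0125
grasp_force: 81.1
```

```bash
cat > m.py <<'E'
from h import *
plan([.4525,.0861,.097],82); print(manip.sense()['ft_torque'].round(2))
s=cap('side'); xs,ys,g=rect(s,6,16,-100,-54,sy=1); r=g.mean(0)
print(' '.join(f'{y}:{int(a)}' for y,a in zip(ys,r) if -88<y))
w=np.clip(200-r,0,None)*(ys>-92)
i=np.argmax(r<160); print('left edge',ys[i-1]+(r[i-1]-160)/(r[i-1]-r[i]))
E
python3 m.py
```

```text
t 18.77 pos [0.4528 0.0853 0.0999] yaw 175.58 tilt [-0.    -0.002 -1.   ] q [ 0.19  0.25 -0.52  0.8  -0.   -1.31] open 0.0125 F [-4.1 -3.3  9.9]
 shift cm (tool) [-0.08  0.03  0.29] rz rad -1.508
[-0.67  0.72 -0.15]
-87:231 -86:235 -85:237 -84:234 -83:232 -82:230 -81:235 -80:237 -79:235 -78:232 -77:233 -76:230 -75:230 -74:230 -73:229 -72:227 -71:213 -70:183 -69:148 -68:117 -67:100 -66:92 -65:84 -64:73 -63:62 -62:53 -61:48 -60:45 -59:44 -58:45 -57:45 -56:45 -55:45
left edge -69.33142857142857
```

Request:
carry_out([
  {"x": 0,"y": 0,"z": 0,"rx": 0,"ry": 0,"rz": 0.1,"fingers": 1},
  {"x": 0,"y": 0,"z": 0,"rx": 0,"ry": 0,"rz": 0.15,"fingers": 1},
  {"x": 0,"y": 0,"z": 0,"rx": 0,"ry": 0,"rz": 0.15,"fingers": 1},
  {"x": 0,"y": 0,"z": 0,"rx": 0,"ry": 0,"rz": 0,"fingers": 1},
  {"x": 0,"y": 0,"z": 0,"rx": 0,"ry": 0,"rz": 0,"fingers": 1},
])

```text
time: 19.45
ee_pos: [0.4524, 0.0854, 0.0999]
orientation: [1.633, -2.682, 0.002]
force: [-3.3, -2.7, 9.8]
opening: 0.0123
grasp_force: 81.2
```

```bash
python3 m.py
```

```text
t 19.45 pos [0.4524 0.0854 0.0999] yaw 152.7 tilt [-0.001 -0.002 -1.   ] q [ 0.19  0.25 -0.52  0.8  -0.   -0.91] open 0.0123 F [-3.3 -2.7  9.8]
 shift cm (tool) [-0.07  0.03  0.29] rz rad 1.234
[-0.65  0.82 -0.15]
-87:231 -86:234 -85:237 -84:234 -83:232 -82:230 -81:235 -80:237 -79:235 -78:232 -77:233 -76:230 -75:230 -74:229 -73:229 -72:227 -71:213 -70:183 -69:148 -68:117 -67:99 -66:92 -65:83 -64:73 -63:62 -62:53 -61:48 -60:45 -59:45 -58:45 -57:45 -56:45 -55:46
left edge -69.33714285714285
```

Run:
```python
from h import *
s=load('side')
xs,ys,g=rect(s,-2,4,-75,80,z=.071,sx=2,sy=2); print(' '.join(f'{y}:{int(a)}' for y,a in zip(ys,g.mean(0))))
now=s['pixels'][315:385,360:430].astype(int)
for n in('seated','turn1'):
    im=cv2.imread(f'pics/{n}.png')[:400,400:,::-1]; old=cv2.resize(im,(70,70),interpolation=cv2.INTER_AREA).astype(int)
    d=np.abs(now-old).max(2)>35; v,u=np.where(d); print(n,d.sum(), (u.min()+360,u.max()+360,v.min()+315,v.max()+315) if d.any() else '')
```

```text
-75:124 -73:127 -71:126 -69:94 -67:79 -65:82 -63:90 -61:107 -59:144 -57:163 -55:167 -53:167 -51:168 -49:168 -47:170 -45:171 -43:174 -41:174 -39:174 -37:173 -35:171 -33:166 -31:155 -29:148 -27:147 -25:148 -23:148 -21:149 -19:149 -17:149 -15:148 -13:147 -11:146 -9:146 -7:145 -5:145 -3:145 -1:145 1:144 3:144 5:144 7:145 9:156 11:180 13:193 15:180 17:149 19:124 21:117 23:119 25:129 27:157 29:180 31:193 33:193 35:192 37:192 39:193 41:190 43:192 45:193 47:195 49:195 51:196 53:194 55:194 57:193 59:194 61:193 63:194 65:196 67:198 69:198 71:198 73:192 75:173 77:144 79:131
seated 136 (np.int64(360), np.int64(397), np.int64(325), np.int64(380))
turn1 133 (np.int64(360), np.int64(397), np.int64(328), np.int64(380))
```

The pad now touches the core and the core is sliding toward the head. Continuing in smaller steps.

Request:
carry_out([
  {"x": 0,"y": 0,"z": 0,"rx": 0,"ry": 0,"rz": 0.1,"fingers": 1},
  {"x": 0,"y": 0,"z": 0,"rx": 0,"ry": 0,"rz": 0.15,"fingers": 1},
  {"x": 0,"y": 0,"z": 0,"rx": 0,"ry": 0,"rz": 0.15,"fingers": 1},
  {"x": 0,"y": 0,"z": 0,"rx": 0,"ry": 0,"rz": 0,"fingers": 1},
  {"x": 0,"y": 0,"z": 0,"rx": 0,"ry": 0,"rz": 0,"fingers": 1},
])

```text
time: 20.12
ee_pos: [0.4521, 0.0856, 0.0999]
orientation: [1.068, -2.953, 0.001]
force: [-3.9, -2.3, 10.7]
opening: 0.0126
grasp_force: 81.3
```

```bash
python3 m.py
```

```text
t 20.12 pos [0.4521 0.0856 0.0999] yaw 129.79 tilt [-0.001 -0.001 -1.   ] q [ 0.19  0.25 -0.52  0.8  -0.   -0.51] open 0.0126 F [-3.9 -2.3 10.7]
 shift cm (tool) [-0.06  0.01  0.29] rz rad 0.834
[-0.47  1.   -0.12]
-87:231 -86:234 -85:237 -84:234 -83:232 -82:231 -81:235 -80:237 -79:235 -78:233 -77:234 -76:230 -75:225 -74:211 -73:186 -72:158 -71:132 -70:117 -69:110 -68:113 -67:115 -66:108 -65:97 -64:79 -63:62 -62:50 -61:46 -60:44 -59:44 -58:45 -57:45 -56:45 -55:46
left edge -72.06474820143885
```

Request:
carry_out([
  {"x": 0,"y": 0,"z": 0,"rx": 0,"ry": 0,"rz": 0.1,"fingers": 1},
  {"x": 0,"y": 0,"z": 0,"rx": 0,"ry": 0,"rz": 0.15,"fingers": 1},
  {"x": 0,"y": 0,"z": 0,"rx": 0,"ry": 0,"rz": 0.15,"fingers": 1},
  {"x": 0,"y": 0,"z": 0,"rx": 0,"ry": 0,"rz": 0.15,"fingers": 1},
  {"x": 0,"y": 0,"z": 0,"rx": 0,"ry": 0,"rz": 0.07,"fingers": 1},
  {"x": 0,"y": 0,"z": 0,"rx": 0,"ry": 0,"rz": 0,"fingers": 1},
  {"x": 0,"y": 0,"z": 0,"rx": 0,"ry": 0,"rz": 0,"fingers": 1},
])

```text
time: 21.05
ee_pos: [0.4519, 0.0861, 0.0999]
orientation: [0.117, -3.138, 0.0]
force: [-5.1, -1.2, 11.3]
opening: 0.0124
grasp_force: 81.4
```

```bash
python3 m.py
python3 - <<'E'
from h import *
s=load('side'); xs,ys,g=rect(s,0,34,-96,-62)
print('    ',*['%3d'%y for y in ys])
for x,r in list(zip(xs,g))[::-1]: print('%4d'%x,*['%3d'%a for a in r])
E
```

```text
t 21.05 pos [0.4519 0.0861 0.0999] yaw 94.29 tilt [-0.002 -0.    -1.   ] q [ 0.19  0.25 -0.52  0.8   0.    0.11] open 0.0124 F [-5.1 -1.2 11.3]
 shift cm (tool) [-0.06 -0.01  0.29] rz rad 0.214
[-0.2   1.08 -0.12]
-87:231 -86:235 -85:237 -84:235 -83:232 -82:231 -81:234 -80:231 -79:210 -78:177 -77:142 -76:121 -75:125 -74:149 -73:183 -72:211 -71:225 -70:228 -69:235 -68:240 -67:232 -66:210 -65:173 -64:128 -63:87 -62:59 -61:48 -60:43 -59:44 -58:45 -57:45 -56:46 -55:46
left edge -77.50279329608938
     -96 -94 -92 -90 -88 -86 -84 -82 -80 -78 -76 -74 -72 -70 -68 -66 -64
  32  50  49  49  49  50  53  55  58  75  99 117  90  59  47  45  45  46
  30  48  48  48  49  51  55  56  62  79 108 112  92  64  44  46  44  45
  28  64  56  61  62  67  64  68  73  82 108 120  98  70  65  60  57  52
  26 113 111 113 115 117 110 109  94 105 108 120 119 119 119 114 104  70
  24 193 190 188 199 194 183 176 153 110 115 149 185 199 209 190 165 113
  22 240 244 246 249 239 240 225 189 129 134 201 234 251 244 246 204 119
  20 253 254 254 254 253 253 244 210 165 158 203 224 237 253 254 205 120
  18 252 252 252 252 252 253 254 225 189 181 161 186 227 250 244 207 129
  16 248 248 249 248 246 249 251 245 214 207 142 150 220 237 244 204 122
  14 236 239 238 234 236 241 246 237 234 189 134 143 206 228 235 208 127
  12 225 231 232 222 228 240 230 211 225 179 109 150 217 231 237 206 133
  10 243 236 240 232 232 232 215 226 224 179 127 146 208 218 238 210 127
   8 245 236 242 232 228 222 244 243 241 179 123 155 206 226 239 220 136
   6 246 240 239 222 220 241 240 242 233 163 116 153 221 239 254 207 121
   4 200 195 193 184 197 194 201 201 181 126 110 144 183 216 202 163  69
   2 107 112 112 105 113 106 111 116 121  92 108 123 115 127 123  87  71
   0  54  60  56  66  61  59  72  68  75  93 102  99  88 101  98 103 106
```

Request:
carry_out([
  {"x": 0,"y": 0,"z": 0,"rx": 0,"ry": 0,"rz": 0.08,"fingers": 1},
  {"x": 0,"y": 0,"z": 0,"rx": 0,"ry": 0,"rz": 0.08,"fingers": 1},
  {"x": 0,"y": 0,"z": 0,"rx": 0,"ry": 0,"rz": 0,"fingers": 1},
  {"x": 0,"y": 0,"z": 0,"rx": 0,"ry": 0,"rz": 0,"fingers": 1},
  {"x": 0,"y": 0,"z": 0,"rx": 0,"ry": 0,"rz": 0,"fingers": 0.5},
  {"x": 0,"y": 0,"z": 0,"rx": 0,"ry": 0,"rz": 0,"fingers": 0},
  {"x": 0,"y": 0,"z": 0,"rx": 0,"ry": 0,"rz": 0,"fingers": 0},
  {"x": 0,"y": 0,"z": -1,"rx": 0,"ry": 0,"rz": 0,"fingers": 0},
])

```text
time: 22.1
ee_pos: [0.4526, 0.0861, 0.1086]
orientation: [-0.133, -3.137, 0.001]
force: [0.1, 0.9, 0.3]
opening: 0.0833
grasp_force: 0.0
```

Request:
carry_out([
  {"x": 0,"y": 0,"z": -3,"rx": 0,"ry": 0,"rz": 0,"fingers": 0},
  {"x": 0,"y": 0,"z": -4,"rx": 0,"ry": 0,"rz": 0,"fingers": 0},
  {"x": 0,"y": -5,"z": -2,"rx": 0,"ry": 0,"rz": 0,"fingers": 0},
  {"x": 0,"y": -5,"z": 0,"rx": 0,"ry": 0,"rz": 0,"fingers": 0},
  {"x": 0,"y": -5,"z": 0,"rx": 0,"ry": 0,"rz": 0,"fingers": 0},
  {"x": 0,"y": -5,"z": 0,"rx": 0,"ry": 0,"rz": 0,"fingers": 0},
  {"x": 0,"y": 0,"z": 0,"rx": 0,"ry": 0,"rz": 0,"fingers": 0},
])

```text
time: 22.98
ee_pos: [0.4363, -0.1158, 0.1997]
orientation: [0.142, 3.137, -0.001]
force: [0.3, 0.9, 0.3]
opening: 0.0854
grasp_force: 0.0
```

```bash
python3 m.py
python3 - <<'E'
from h import *
t=cap('top')
for k in(load('side'),t):
    xs,ys,g=rect(k,4,32,-96,-56)
    print('    ',*['%3d'%y for y in ys])
    for x,r in list(zip(xs,g))[::-1]: print('%4d'%x,*['%3d'%a for a in r])
crops('final',(225,285,430,490),(315,385,360,430))
E
```

```text
t 22.98 pos [ 0.4363 -0.1158  0.1997] yaw 84.82 tilt [ 0.001 -0.001 -1.   ] q [-0.26  0.15 -0.37  1.05 -0.   -0.17] open 0.0854 F [0.3 0.9 0.3]
 shift cm (tool) [ 0.22 20.26 10.25] rz rad 0.049
[-0.03 -0.02 -0.06]
-87:228 -86:232 -85:235 -84:231 -83:224 -82:209 -81:191 -80:166 -79:141 -78:121 -77:114 -76:125 -75:150 -74:182 -73:205 -72:222 -71:228 -70:230 -69:233 -68:237 -67:228 -66:206 -65:171 -64:129 -63:91 -62:66 -61:56 -60:53 -59:53 -58:54 -57:54 -56:55 -55:55
left edge -79.74015748031496
     -96 -94 -92 -90 -88 -86 -84 -82 -80 -78 -76 -74 -72 -70 -68 -66 -64 -62 -60 -58
  30  54  54  54  55  57  61  62  69  84 110 112  94  69  53  54  53  54  53  54  54
  28  68  60  65  67  72  69  74  80  89 109 119  99  74  72  66  64  59  54  53  55
  26 113 112 114 116 118 110 111  99 108 109 120 121 123 123 117 106  74  62  54  55
  24 190 187 186 197 191 180 172 154 113 114 146 187 202 211 189 164 114  61  55  54
  22 238 241 243 247 236 235 222 189 129 126 196 238 253 244 243 201 120  68  53  54
  20 251 251 252 252 251 251 242 209 160 134 193 245 252 253 252 202 120  66  54  55
  18 24
[... 1247 characters left out ...]
 248 248 247 248 235
  18  49  54  64  53  72  96 112 115 165 204 211 172 146 214 238 241 245 235 242 221
  16  33  33  37  36  36  38  45  55 100 162 219 157 135 185 232 232 241 231 236 220
  14  33  32  32  32  30  31  32  34  57 116 214 158 150 194 240 228 229 230 240 231
  12  34  31  31  32  32  33  35  37  44  77 169 160 161 224 246 226 214 222 244 243
  10  37  33  31  31  34  35  37  41  43  62 123 153 149 232 242 236 227 220 231 219
   8  41  34  34  32  34  36  38  46  46  53  84 127 120 185 197 184 164 157 180 169
   6  43  34  33  33  35  38  37  48  49  49  62 102  93 114 132 134 123 122 130 124
   4  42  34  32  33  36  39  39  46  49  47  53  79  86  98 117 137 131 129 135 143
```

View pics/final.png

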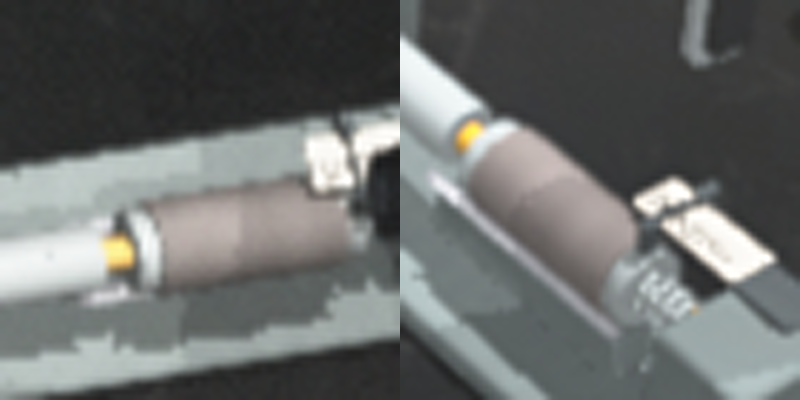

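The core is clamped between both faces, and the pointer and clip form one continuous line in both views: top crop (350,150) and side crop (640–720, 190–230). The gripper is clear, so I'm handing in.

```bash
python3 -c "
from station import manip
print(manip.hand_in())"
```

```text
the job is handed in; nothing more can be done
None
```

The core is clamped in the press with the pointer level with the index clip, to within about 1 mm by both camera views, and the job was handed in at about 23 s. The first lowering brushed the core against the sprung head with about 4.5 N, so I backed it off before seating it.

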